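Sweep the bulldog clips into the galley frame

TASK

Clear the worktop by sweeping the two bulldog clips that lie beside the ink tin in front of the robot along the surface, with the fingers, through the open side of the three-walled metal galley frame, until both lie well inside it, at least a finger's width in from the open edge. Only push the clips, never pick them up or lift them off the worktop, and leave the ink tin, tape roll and the other things where they are.

Things in the scene. Friction and masses are not known exactly. Their poses are not given: they have to be found in the camera images.
- galley: fixed metal galley frame; three walls 22 mm high, 6 mm thick, fourth side open; inside 200 wide, 140 deep; no floor: the worktop runs through it. Origin: middle of the open edge, worktop height; x points inward to the back wall, y along the open edge (side walls at -100 and +100), z up. Open side faces the clips, to the robot's right, turned up to 15 degrees
- clip_1: bulldog clip, body 22 x 50 mm in plan and 18 mm high, its two thin wire wings standing to 35 mm (push on the body, low down; the wings give no hold); about 20 to 40 g; origin at the centre of its underside on the worktop, x across the body (22 mm), y along it (50 mm), z up; it can lie at any yaw
- clip_2: bulldog clip, body 22 x 50 mm in plan and 18 mm high, its two thin wire wings standing to 35 mm (push on the body, low down; the wings give no hold); about 20 to 40 g; origin at the centre of its underside on the worktop, x across the body (22 mm), y along it (50 mm), z up; it can lie at any yaw
- tin: bystander, loose, to be left where it is; origin at the centre of its underside: closed ink tin, 68 mm across, 47 mm high, standing in the same row as the clips, beside or between them, at least 70 mm from centre to centre
- tape: bystander, loose, to be left where it is; origin at the centre of its underside: roll of masking tape lying flat, 104 mm across, 25 mm high, to the right of the clips
- gouge: bystander, loose, to be left where it is; origin at the centre of its underside: lino gouge with a wooden mushroom handle, 108 x 25 mm, 19 mm high, to the right of the clips, farther from the robot than the tape, long axis x
- roller: bystander, loose, to be left where it is; origin at the centre of its underside: small ink roller (brayer), 161 x 136 mm, 64 mm high, beyond the galley's back wall to the left

How it is judged:
By the outcome, as a careful person would: the job done as asked, in the order asked, and still so for the second after the job is handed in, with the robot touching nothing.
It also fails if it takes over 64 s, if anything falls off the work surface, if the arm or the gripper's body presses on something with over 40 N, if the wrist force passes 120 N, or if a joint passes its speed limit or range.

ROBOT

A 6-joint arm with a two-finger parallel gripper is mounted at the origin on a cart in front of the work surface, level with it; the furniture and walls round the work are solid. World frame = base frame: x ahead of the robot, y to its left, z up, the work surface at z = 0. Lengths are in mm, angles in degrees, forces in N, time in s.
With the tool pointing down it reaches from about 350 to 850 mm from the base axis. Payload 8.1 kg.
Tool frame: the origin (TCP) lies between the finger pads; the fingertips stand robot.finger_overhang ahead of it and the grasp point (between the pads) lies 8 mm behind it (robot.finger_overhang is the distance from the TCP to the fingertips, in mm); z points along the fingers, y is the direction in which the jaws open and shut (so a half turn about z gives the same grasp; the last joint's range is limited). The gripper opens to 85 mm and grips with 20 to 120 N. Pads are 22 mm wide; open, the fingers measure 114 mm over their backs; the gripper's body (76 mm by 85 mm) begins 54 mm behind the grasp point. The pads swing forward as they close: fully open they stand 13 mm farther back than shut.
Start: joints at [-4.893, 7.471, 85.268, -0, 87.261, -4.893], TCP at [600.004, 0.022, 242.292] pointing down, gripper open.
Joint ranges: [-169.43, 169.43], [-51.17, 129.36], [1.28, 143.12], [-76.62, 256.62], [0, 156.53], [-152.29, 152.29]. Speed limits (degrees/s): [136.94, 136.94, 159.86, 180, 180, 180].

INTERFACE

Orientations are given as a 3x3 rotation matrix whose columns are the frame's x, y, z axes.
In Python, from cell import robot, optics, hand_in gives the robot as it stands. The module is installed in compiled form; this text tells all that it offers.
- The arm moves only by the tool carry_out, never from a script. Its argument "series" is a list of rows, each a list of 3 entries, a list of its own where there are three numbers: the turn, a rotation vector about the tool's x, y, z in units of 8 degrees (1.0 is 8 degrees), then the shift along the tool's x, y, z in m, then the finger opening in m, from 0 to 0.0854. In form: [[[wx, wy, wz], [tx, ty, tz], fingers], ...]. A call has 1 to 20 rows; each row is the pose to reach, as a shift and turn from the pose commanded when the call began, along the tool's axes at that moment; what a row does not reach only later rows make up. A row lasts 1/10 s, in which the tool goes at most 50 mm and 8.59 degrees, less where a joint would pass 70% of its speed; a pose out of reach is approached as far as the arm can. A call with a gripper value outside its range is refused whole. The fingers move at their own pace and stop on an object; the grip force is fixed at half the most. Time passes only in rows, so rows that repeat a pose let the fingers close. It gives the time, the measured TCP pose, the force and the opening at its end, in the units of the state.
- robot.observe(): the state, without advancing time (a new reading comes with each control period).
- optics.grab_frame(name): name is "scene" or "side" or "wrist"; returns the picture (400x640x3 uint8, blue, green, red); there is no depth.
- optics.camera_model(name): a dict with "mtx" (3x3 intrinsics, pixels), "k1" (the pictures are not rectified: a ray, as slopes to the right and down, at radius r is drawn at 1 + k1 r^2 times it, then the intrinsics apply), "T" (4x4, takes a point from camera to world coordinates). Camera axes: x right, y up, looking along -z (the intrinsics and any distortion apply to the point x, -y, -z); pixel columns grow to the right and rows downward; lengths in mm; the calibration is good to about 2 mm. A picture is of the moment at which its call begins: read the wrist's pose just before it. camera_model takes no time and is no camera call; for the wrist camera it gives the pose at the moment of the call.
- hand_in(): hands the job in, once; it reports no verdict.
The state is a dict: "t": time; "joints": joint angles; "qvel": joint speeds; "joint_efforts": joint torques, N m; "ee_pos": TCP position; "ee_rot": TCP orientation; "contact_force": force on the tool from outside, world axes, zero at the start; "ft_torque": the same for the moment, N m; "gripper_width": finger opening in mm.
Only numpy, scipy, OpenCV 4.12 (cv2) and the standard library are available. Lean on these libraries where they do the work, as an engineer would, in place of code of your own. Each camera call takes 0.05 s, during which the arm holds its last target. There are 200 camera calls.

## Working session

There is one attempt and no reset: what is moved stays moved. The work goes in short steps, Python scripts to look and compute and a tool call to move; the robot and the scene stay as the last step left them, time stands still between calls to the robot, and variables do not carry over. Pictures are saved under pics/ and viewed, about 8 in all and at most 12, crops included, and the job is handed in when it is done.

Besides the shell and the picture viewer there is one more tool, called after "Emit:" as name([rows], argument=value, ...), one row to a line, values as JSON. carry_out: Moves the arm, as the interface text tells. Its arguments: {"type":"object","properties":{"series":{"type":"array","items":{"type":"array"}}},"required":["series"]}

```bash
mkdir -p pics; cat > h.py <<'E'
import numpy as np, cv2
from cell import robot, optics
def ray(name,u,v,z=0.,m=None):
    m=m or optics.camera_model(name);K=np.array(m["mtx"]);T=np.array(m["T"]);k=m["k1"]
    d=np.array([(u-K[0,2])/K[0,0],(v-K[1,2])/K[1,1]]);s=d.copy()
    for _ in range(20): s=d/(1+k*(s@s))
    w=T[:3,:3]@np.array([s[0],-s[1],-1]);o=T[:3,3]
    return o+w*(z-o[2])/w[2]
def proj(name,p,m=None):
    m=m or optics.camera_model(name);K=np.array(m["mtx"]);T=np.array(m["T"])
    c=T[:3,:3].T@(np.array(p,float)-T[:3,3]);s=np.array([c[0],-c[1]])/-c[2];s=s*(1+m["k1"]*(s@s))
    return K[0,0]*s[0]+K[0,2],K[1,1]*s[1]+K[1,2]
E
python3 - <<'E'
from h import *
print(robot.observe()); print({k:getattr(robot,k) for k in dir(robot) if 'over' in k})
for n in("scene","side","wrist"):
    cv2.imwrite(f"pics/{n}0.png",optics.grab_frame(n)); print(n,np.round(optics.camera_model(n)["T"],2).tolist())
E
```

```text
{'t': 0.0, 'joints': array([-4.89332665e+00,  7.51571970e+00,  8.53315608e+01,  1.71316201e-03,
        8.72599262e+01, -4.89195240e+00]), 'qvel': array([ 0.02190364,  0.0603483 ,  0.08421399, -0.02437945,  0.02725995,
       -0.02115273]), 'joint_efforts': array([-1.90700346e-03, -5.69404185e+01, -5.00557995e+01, -2.19391650e-04,
        1.44415747e-02,  7.24149572e-05]), 'ee_pos': array([5.99463912e+02, 7.60467938e-02, 2.41216158e+02]), 'ee_rot': array([[ 2.56188775e-05,  9.99998267e-01, -1.86174100e-03],
       [ 9.99999982e-01, -2.52663733e-05,  1.89364460e-04],
       [ 1.89317092e-04, -1.86174582e-03, -9.99998249e-01]]), 'contact_force': array([-0.47922564, -0.42799827,  0.01807809]), 'ft_torque': array([ 0.02417335,  0.01243819, -0.0204168 ]), 'gripper_width': 85.72405272692997}
{'finger_overhang': 11.0}
scene [[0.78, 0.45, -0.44, 47.96], [-0.63, 0.54, -0.56, -557.87], [-0.01, 0.71, 0.7, 793.42], [0.0, 0.0, 0.0, 1.0]]
side [[-0.97, 0.16, -0.16, 267.3], [-0.23, -0.65, 0.72, 1179.18], [0.01, 0.74, 0.67, 1097.94], [0.0, 0.0, 0.0, 1.0]]
wrist [[1.0, -0.0, 0.0, 600.22], [0.0, 0.95, 0.31, 80.45], [-0.0, -0.31, 0.95, 373.32], [0.0, 0.0, 0.0, 1.0]]
```

View pics/scene0.png

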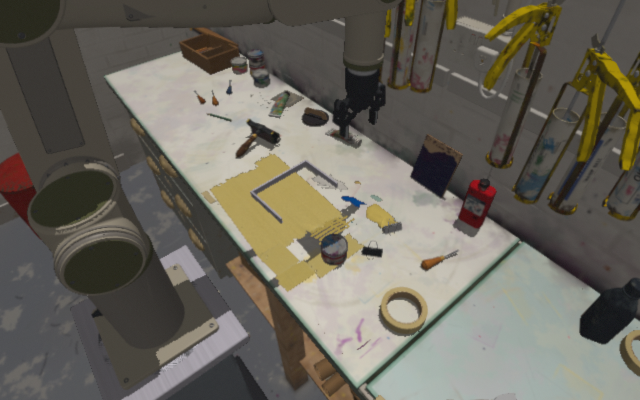

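View pics/wrist0.png

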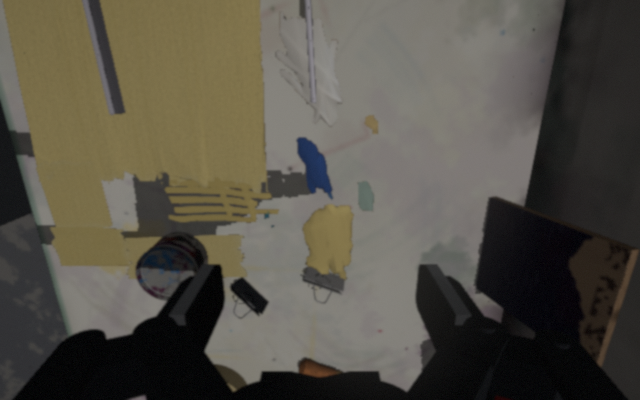

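The scene view shows the tin at (334,248), the black clip at (372,250) and a possible grey clip near (392,228). In the wrist view the tin is at (172,265), the clips at about (250,295) and (322,282), and the wall ends at (117,112) and (325,120). I'll enlarge both.

```bash
python3 - <<'E'
from h import *
a=cv2.imread("pics/wrist0.png")[60:330,80:380]; a=cv2.convertScaleAbs(a,alpha=1.6)
cv2.imwrite("pics/wc.png",cv2.resize(a,None,fx=2.2,fy=2.2,interpolation=cv2.INTER_CUBIC))
a=cv2.imread("pics/scene0.png")[150:340,240:480]
cv2.imwrite("pics/sc.png",cv2.resize(a,None,fx=3,fy=3,interpolation=cv2.INTER_CUBIC))
E
```

```text
(no output)
```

View pics/wc.png

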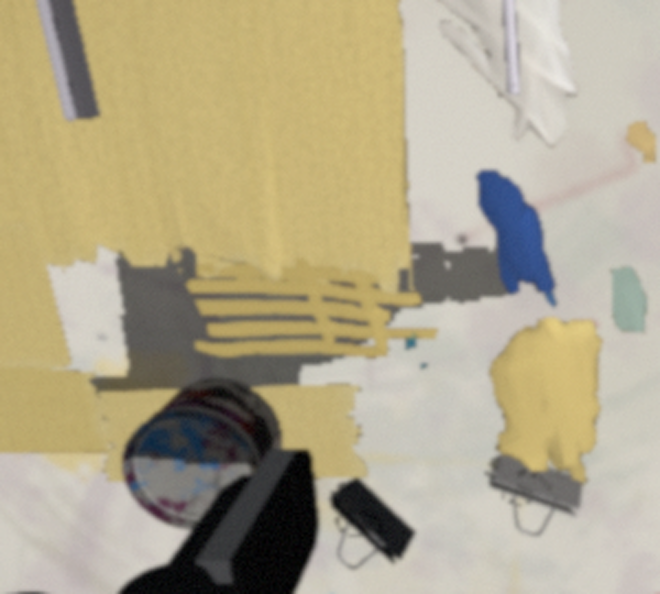

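View pics/sc.png

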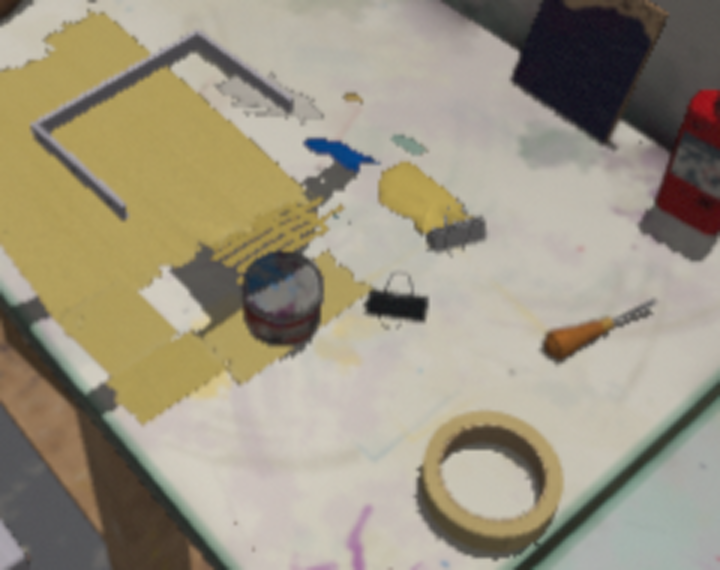

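```bash
python3 - <<'E'
from h import *
W=lambda x,y,z:ray("wrist",80+x/2.2,60+y/2.2,z)[:2].round(0)
S=lambda x,y,z:ray("scene",240+x/3,150+y/3,z)[:2].round(0)
print("clipA W z18",W(373,518,18)," corners",[W(*p,18) for p in((333,490),(355,480),(412,532),(397,558))])
print("clipA S",S(397,303,9),"corners",[S(*p,18) for p in((368,290),(428,295))])
print("clipB W",W(535,485,9),[W(*p,z) for p,z in (((490,487),9),((575,515),9),((495,457),9),((583,480),9))],"S z9",S(457,233,9),"z0",S(457,233,0), "W z0",W(535,485,0),[S(*p,0) for p in((428,248),(485,240),(428,235),(485,218))])
print("tin W top",W(190,465,47),"S top",S(284,283,47))
print("wall ends W z22",W(72,118,22),W(513,93,22),"S",S(123,210,22),S(292,105,22))
print("corners S",S(37,127,22),S(198,35,22))
print("tape",S(491,475,25),"gouge",S(575,340,10),S(655,302,10))
E
```

```text
clipA W z18 [ 513. -160.]  corners [array([ 492., -142.]), array([ 504., -136.]), array([ 534., -169.]), array([ 525., -186.])]
clipA S [ 507. -172.] corners [array([ 492., -151.]), array([ 528., -187.])]
clipB W [ 604. -144.] [array([ 578., -146.]), array([ 627., -164.]), array([ 581., -126.]), array([ 631., -141.])] S z9 [ 602. -150.] z0 [ 608. -145.] W z0 [ 604. -150.] [array([ 576., -141.]), array([ 621., -167.]), array([ 586., -130.]), array([ 641., -149.])]
tin W top [ 430. -110.] S top [ 428. -118.]
wall ends W z22 [388.  58.] [593.  69.] S [382.  51.] [587.  59.]
corners S [379. 191.] [580. 202.]
tape [ 442. -336.] gouge [ 592. -292.] [ 675. -310.]
```

Both clips agree across the two cameras to about 6 mm: A at about (510,-165), B at about (603,-148). The tin is at (429,-114), and the galley opening runs x 388–588 at y≈57. First I'll go behind clip A with the fingers nearly shut.

Emit:
carry_out([
  [[0, 0, 0], [-0.04, -0.018, 0.0], 0.024],
  [[0, 0, 0], [-0.085, -0.036, 0.0], 0.024],
  [[0, 0, 0], [-0.13, -0.054, 0.03], 0.024],
  [[0, 0, 0], [-0.17, -0.07, 0.06], 0.024],
  [[0, 0, 0], [-0.205, -0.083, 0.09], 0.024],
  [[0, 0, 0], [-0.222, -0.09, 0.13], 0.024],
  [[0, 0, 0], [-0.222, -0.09, 0.17], 0.024],
  [[0, 0, 0], [-0.222, -0.09, 0.2], 0.024],
  [[0, 0, 0], [-0.222, -0.09, 0.213], 0.024],
  [[0, 0, 0], [-0.222, -0.09, 0.22], 0.024],
  [[0, 0, 0], [-0.222, -0.09, 0.22], 0.024],
  [[0, 0, 0], [-0.222, -0.09, 0.22], 0.024],
])

```text
t: 1.35
ee_pos: [511.4, -222.4, 24.1]
ee_rot: [[-0.0, 1.0, 0.002], [1.0, 0.0, -0.001], [-0.001, 0.002, -1.0]]
contact_force: [0.3, 0.8, -0.0]
gripper_width: 23.6
```

```bash
python3 - <<'E'
from h import *
s=robot.observe();print(s["t"],s["ee_pos"],s["contact_force"],s["gripper_width"])
a=optics.grab_frame("scene")[200:340,300:460];b=optics.grab_frame("wrist")
a=cv2.resize(a,None,fx=3,fy=3,interpolation=cv2.INTER_CUBIC);b=b[100:400,160:480]
b=cv2.convertScaleAbs(cv2.resize(b,(448,420)),alpha=1.5)
cv2.imwrite("pics/p1.png",cv2.resize(np.hstack([a,b]),None,fx=.86,fy=.86))
E
```

```text
1.35 [ 511.43540463 -222.44937318   24.12932651] [ 0.31425076  0.79810923 -0.0048546 ] 23.592692199348527
```

View pics/p1.png

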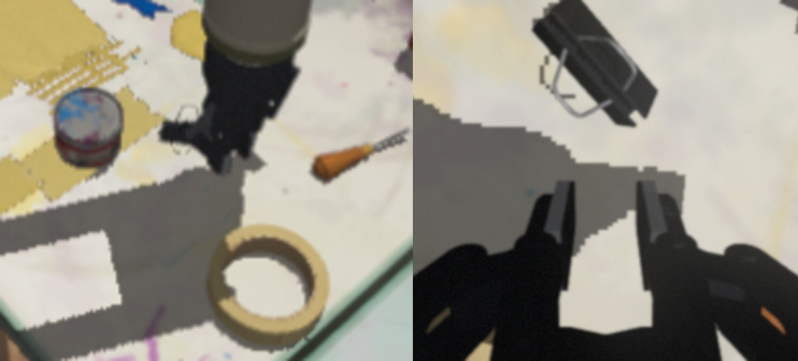

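The fingers stand behind clip A, which shows at composite (595,62), slightly left of their centre line. I'll compute its position and probe down to the worktop.

```bash
python3 - <<'E'
from h import *
for x,y in((595,62),(535,20),(632,125),(657,92)): print(ray("wrist",160+(x-413)/.86/1.4,100+y/.86/1.4,18).round(0))
E
```

```text
[ 508. -166.   18.]
[ 488. -152.   18.]
[ 521. -189.   18.]
[ 530. -177.   18.]
```

Emit:
carry_out([
  [[0, 0, 0], [0, 0, 0.004], 0.024],
  [[0, 0, 0], [0, 0, 0.006], 0.024],
  [[0, 0, 0], [0, 0, 0.006], 0.024],
])

```text
t: 1.75
ee_pos: [509.8, -221.8, 16.1]
ee_rot: [[-0.0, 1.0, -0.0], [1.0, 0.0, 0.0], [0.0, -0.0, -1.0]]
contact_force: [0.1, 0.6, -0.1]
gripper_width: 23.8
```

Emit:
carry_out([
  [[0, 0, 0], [0.005, -0.001, 0.002], 0.024],
  [[0, 0, 0], [0.015, -0.001, 0.002], 0.024],
  [[0, 0, 0], [0.025, -0.001, 0.002], 0.024],
  [[0, 0, 0], [0.033, -0.001, 0.002], 0.024],
  [[0, 0, 0], [0.041, -0.001, 0.002], 0.024],
  [[0, 0, 0], [0.049, -0.001, 0.002], 0.024],
  [[0, 0, 0], [0.057, -0.001, 0.002], 0.024],
  [[0, 0, 0], [0.067, -0.001, 0.002], 0.024],
  [[0, 0, 0], [0.077, -0.001, 0.002], 0.024],
  [[0, 0, 0], [0.087, -0.001, 0.002], 0.024],
  [[0, 0, 0], [0.097, -0.001, 0.002], 0.024],
  [[0, 0, 0], [0.107, -0.001, 0.002], 0.024],
  [[0, 0, 0], [0.117, -0.001, 0.002], 0.024],
  [[0, 0, 0], [0.127, -0.001, 0.002], 0.024],
  [[0, 0, 0], [0.137, -0.001, 0.002], 0.024],
  [[0, 0, 0], [0.14, -0.001, 0.002], 0.024],
])

```text
t: 3.35
ee_pos: [509.0, -80.8, 14.3]
ee_rot: [[-0.001, 1.0, -0.0], [1.0, 0.001, 0.0], [0.0, -0.0, -1.0]]
contact_force: [0.1, 0.5, 0.5]
gripper_width: 24.2
```

```bash
python3 - <<'E'
from h import *
a=optics.grab_frame("scene")[150:290,240:400];b=optics.grab_frame("wrist")
a=cv2.resize(a,None,fx=3,fy=3,interpolation=cv2.INTER_CUBIC);b=b[100:400,160:480]
b=cv2.convertScaleAbs(cv2.resize(b,(448,420)),alpha=1.5)
cv2.imwrite("pics/p2.png",cv2.resize(np.hstack([a,b]),None,fx=.86,fy=.86))
E
```

```text
(no output)
```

View pics/p2.png

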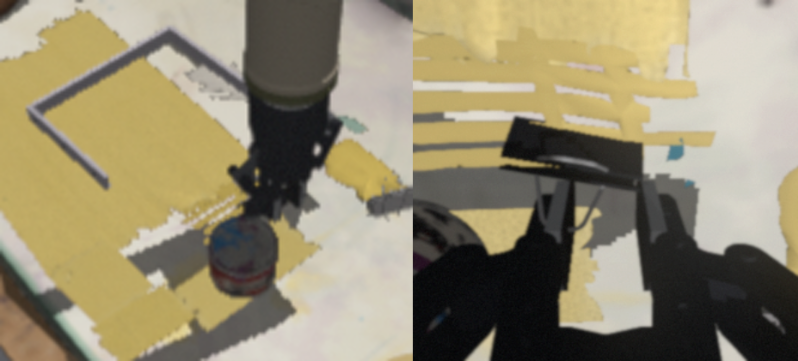

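Clip A is flush on both fingers at composite (572,155), and the tin is undisturbed. I'll continue into the galley, turning 10° to the left.

Emit:
carry_out([
  [[0, 0, -0.3], [0.01, -0.004, 0], 0.024],
  [[0, 0, -0.6], [0.02, -0.008, 0], 0.024],
  [[0, 0, -0.9], [0.03, -0.01, 0], 0.024],
  [[0, 0, -1.2], [0.042, -0.012, 0], 0.024],
  [[0, 0, -1.2], [0.054, -0.014, 0], 0.024],
  [[0, 0, -1.2], [0.066, -0.016, 0], 0.024],
  [[0, 0, -1.2], [0.078, -0.018, 0], 0.024],
  [[0, 0, -1.2], [0.09, -0.02, 0], 0.024],
  [[0, 0, -1.2], [0.102, -0.022, 0], 0.024],
  [[0, 0, -1.2], [0.114, -0.024, 0], 0.024],
  [[0, 0, -1.2], [0.126, -0.026, 0], 0.024],
  [[0, 0, -1.2], [0.138, -0.028, 0], 0.024],
  [[0, 0, -1.2], [0.15, -0.03, 0], 0.024],
  [[0, 0, -1.2], [0.162, -0.032, 0], 0.024],
  [[0, 0, -1.2], [0.174, -0.034, 0], 0.024],
  [[0, 0, -1.2], [0.186, -0.036, 0], 0.024],
  [[0, 0, -1.2], [0.198, -0.038, 0], 0.024],
  [[0, 0, -1.2], [0.21, -0.04, 0], 0.024],
  [[0, 0, -1.2], [0.218, -0.041, 0], 0.024],
  [[0, 0, -1.2], [0.218, -0.041, 0], 0.024],
])

```text
t: 5.45
ee_pos: [467.7, 137.2, 14.2]
ee_rot: [[-0.168, 0.986, -0.0], [0.986, 0.168, 0.0], [0.0, -0.0, -1.0]]
contact_force: [-0.4, -0.4, -0.5]
gripper_width: 24.1
```

```bash
python3 - <<'E'
from h import *
a=optics.grab_frame("scene")[120:260,230:390];b=optics.grab_frame("wrist")
a=cv2.resize(a,None,fx=3,fy=3,interpolation=cv2.INTER_CUBIC);b=b[100:400,160:480]
b=cv2.convertScaleAbs(cv2.resize(b,(448,420)),alpha=1.5)
cv2.imwrite("pics/p3.png",cv2.resize(np.hstack([a,b]),None,fx=.86,fy=.86))
E
```

```text
(no output)
```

View pics/p3.png

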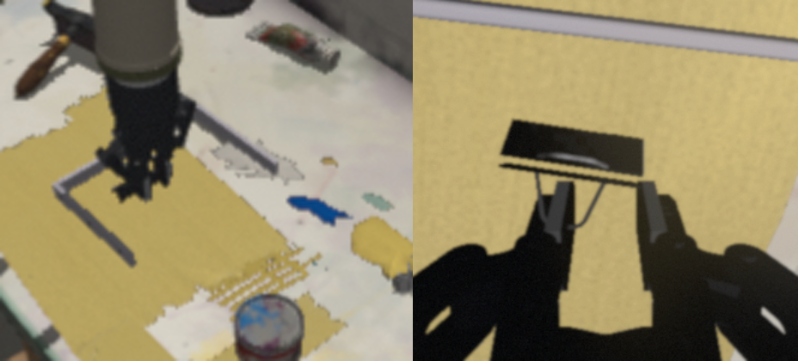

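Clip A is well inside. Now I'll back off, lift and go behind clip B with the tool turned about 21°.

Emit:
carry_out([
  [[0, 0, 0], [-0.02, 0, 0], 0.024],
  [[0, 0, 0], [-0.035, 0, -0.03], 0.024],
  [[0, 0, -0.3], [-0.05, 0.005, -0.07], 0.024],
  [[0, 0, -0.6], [-0.09, 0.015, -0.085], 0.024],
  [[0, 0, -0.9], [-0.13, 0.027, -0.085], 0.024],
  [[0, 0, -1.2], [-0.17, 0.04, -0.085], 0.024],
  [[0, 0, -1.5], [-0.21, 0.053, -0.085], 0.024],
  [[0, 0, -1.5], [-0.25, 0.066, -0.085], 0.024],
  [[0, 0, -1.5], [-0.29, 0.079, -0.085], 0.024],
  [[0, 0, -1.5], [-0.33, 0.09, -0.085], 0.024],
  [[0, 0, -1.5], [-0.357, 0.096, -0.085], 0.024],
  [[0, 0, -1.5], [-0.357, 0.096, -0.05], 0.024],
  [[0, 0, -1.5], [-0.357, 0.096, -0.03], 0.024],
  [[0, 0, -1.5], [-0.357, 0.096, -0.03], 0.024],
  [[0, 0, -1.5], [-0.357, 0.096, -0.03], 0.024],
])

```text
t: 7.05
ee_pos: [621.6, -200.2, 44.0]
ee_rot: [[-0.368, 0.93, -0.001], [0.93, 0.368, 0.001], [0.001, -0.001, -1.0]]
contact_force: [0.5, 0.1, 0.1]
gripper_width: 24.1
```

```bash
python3 - <<'E'
from h import *
b=optics.grab_frame("wrist")
cv2.imwrite("pics/p4.png",cv2.convertScaleAbs(b,alpha=1.5))
m=optics.camera_model("wrist");print(proj("wrist",(603,-148,9)),robot.observe()["ee_pos"])
np.save("m.npy",m,allow_pickle=True)
E
```

```text
(np.float64(321.3280973320545), np.float64(141.55073837620205)) [ 622.60587021 -200.31787288   45.34128654]
```

View pics/p4.png

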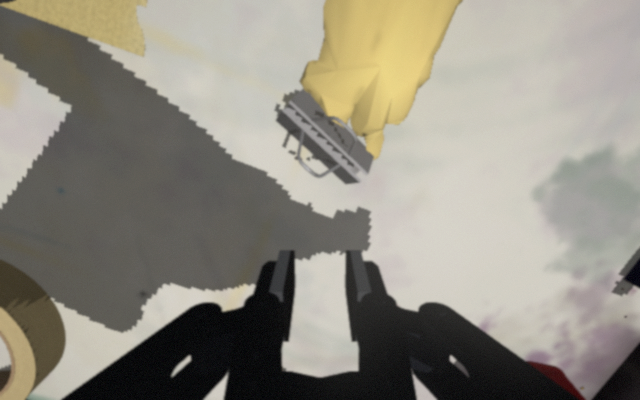

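Clip B is confirmed at (325,138), on the centre line ahead of the fingers. Now I'll go down and push it.

Emit:
carry_out([
  [[0, 0, 0], [0, 0.002, 0.015], 0.024],
  [[0, 0, 0], [0, 0.002, 0.03], 0.024],
  [[0, 0, 0], [0.006, 0.002, 0.03], 0.024],
  [[0, 0, 0], [0.014, 0.002, 0.03], 0.024],
  [[0, 0, 0], [0.022, 0.002, 0.03], 0.024],
  [[0, 0, 0], [0.03, 0.002, 0.03], 0.024],
  [[0, 0, 0], [0.038, 0.002, 0.03], 0.024],
  [[0, 0, 0], [0.046, 0.002, 0.03], 0.024],
  [[0, 0, 0], [0.056, 0.002, 0.03], 0.024],
  [[0, 0, 0], [0.066, 0.002, 0.03], 0.024],
  [[0, 0, 0], [0.076, 0.002, 0.03], 0.024],
  [[0, 0, 0], [0.088, 0.002, 0.03], 0.024],
  [[0, 0, 0], [0.1, 0.002, 0.03], 0.024],
  [[0, 0, 0], [0.112, 0.002, 0.03], 0.024],
  [[0, 0, 0], [0.124, 0.002, 0.03], 0.024],
  [[0, 0, 0], [0.136, 0.002, 0.03], 0.024],
  [[0, 0, 0], [0.148, 0.002, 0.03], 0.024],
  [[0, 0, 0], [0.16, 0.002, 0.03], 0.024],
  [[0, 0, 0], [0.16, 0.002, 0.03], 0.024],
])

```text
t: 9.0
ee_pos: [564.5, -48.9, 14.1]
ee_rot: [[-0.369, 0.929, -0.001], [0.929, 0.369, 0.0], [0.001, -0.0, -1.0]]
contact_force: [0.2, -0.2, -0.2]
gripper_width: 24.0
```

```bash
python3 - <<'E'
from h import *
b=optics.grab_frame("wrist")
cv2.imwrite("pics/p5.png",cv2.convertScaleAbs(b,alpha=1.5))
E
```

```text
(no output)
```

View pics/p5.png

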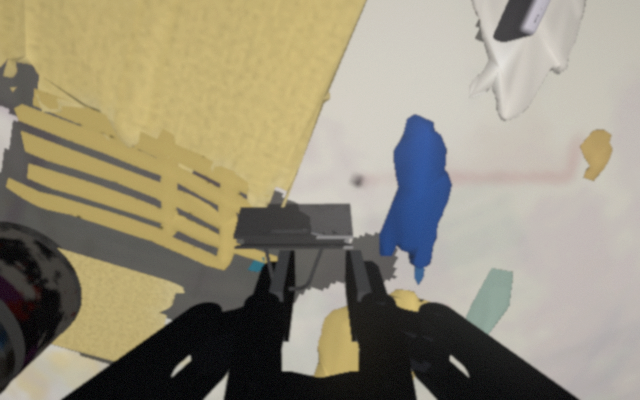

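Clip B is flush on the fingers, spanning x 237–352 at row 228. Continuing into the galley.

Emit:
carry_out([
  [[0, 0, 0], [0.01, 0, 0], 0.024],
  [[0, 0, 0], [0.022, 0, 0], 0.024],
  [[0, 0, 0], [0.034, 0, 0], 0.024],
  [[0, 0, 0], [0.046, 0, 0], 0.024],
  [[0, 0, 0], [0.058, 0, 0], 0.024],
  [[0, 0, 0], [0.07, 0, 0], 0.024],
  [[0, 0, 0], [0.082, 0, 0], 0.024],
  [[0, 0, 0], [0.094, 0, 0], 0.024],
  [[0, 0, 0], [0.106, 0, 0], 0.024],
  [[0, 0, 0], [0.118, 0, 0], 0.024],
  [[0, 0, 0], [0.13, 0, 0], 0.024],
  [[0, 0, 0], [0.14, 0, 0], 0.024],
  [[0, 0, 0], [0.15, 0, 0], 0.024],
  [[0, 0, 0], [0.15, 0, 0], 0.024],
  [[0, 0, 0], [0.13, 0, 0], 0.024],
  [[0, 0, 0], [0.11, 0, -0.02], 0.024],
  [[0, 0, 0], [0.1, 0, -0.06], 0.024],
  [[0, 0, 0], [0.09, 0, -0.11], 0.024],
  [[0, 0, 0], [0.08, 0, -0.16], 0.024],
  [[0, 0, 0], [0.07, 0, -0.21], 0.024],
])

```text
t: 11.05
ee_pos: [538.8, 14.5, 223.1]
ee_rot: [[-0.368, 0.93, -0.0], [0.93, 0.368, 0.0], [0.0, -0.0, -1.0]]
contact_force: [1.7, -0.8, 0.4]
gripper_width: 23.8
```

Emit:
carry_out([
  [[0, 0, 0], [-0.03, 0.02, 0], 0.024],
  [[0, 0, 0], [-0.07, 0.04, 0], 0.024],
  [[0, 0, 0], [-0.07, 0.04, 0], 0.024],
  [[0, 0, 0], [-0.07, 0.04, 0], 0.024],
])

```text
t: 11.45
ee_pos: [601.9, -36.0, 220.1]
ee_rot: [[-0.367, 0.93, -0.002], [0.93, 0.367, 0.001], [0.001, -0.002, -1.0]]
contact_force: [0.0, -0.6, 0.1]
gripper_width: 24.1
```

```bash
python3 - <<'E'
from h import *
a=optics.grab_frame("scene")[130:340,230:480];b=optics.grab_frame("wrist")
np.save("m.npy",optics.camera_model("wrist"),allow_pickle=True)
a=cv2.resize(a,(400,336),interpolation=cv2.INTER_CUBIC)
b=cv2.convertScaleAbs(b,alpha=1.5);b=cv2.resize(b,(400,250))
cv2.imwrite("pics/p6.png",np.hstack([a,cv2.copyMakeBorder(b,0,86,0,0,0)]))
E
```

```text
(no output)
```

View pics/p6.png

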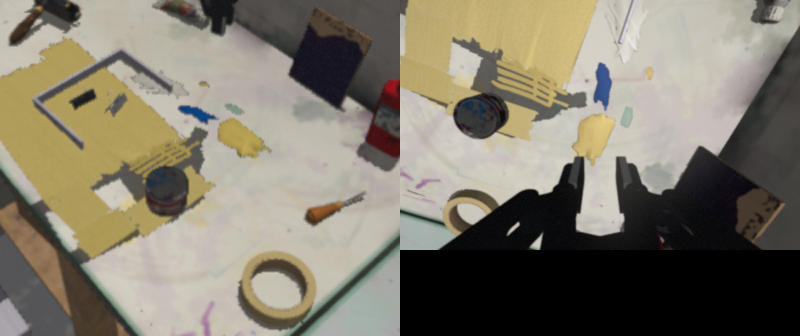

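Both clips lie inside the frame, at crop (83,99) and (117,103). The tin, tape and gouge are where they were. I'll check the numbers and then hand in.

```bash
python3 - <<'E'
from h import *
from cell import hand_in
S=lambda x,y,z:ray("scene",230+x/1.6,130+y/1.6,z)[:2].round(0)
print(S(83,99,9),S(117,103,9),"B outer end",S(110,113,0),"ends",S(83,146,22),S(187,95,22),"tin",S(166,179,47),"tape",S(279,287,25),"gouge",S(308,216,10))
print(robot.observe()["t"],hand_in())
E
```

```text
[452. 150.] [494. 102.] B outer end [474.  97.] ends [382.  46.] [596.  27.] tin [ 431. -110.] tape [ 441. -339.] gouge [ 571. -281.]
the job is handed in; nothing more can be done
11.55 None
```

I swept both clips into the galley frame through its open side, pushing low on the bodies with the fingers nearly shut and never gripping or lifting them. I handed the job in at about 11.6 s; measured forces stayed within about 2 N at every reading.

- **Clips:** in the last scene picture their centres are at about (452, 150) and (494, 102). The open edge is near y ≈ 50–58, so the nearest part of either clip is about 35–45 mm inside it.
- **Bystanders:** tin and tape measured within about 5 mm of where they started, which is the measuring error. I did not measure the roller, and the arm never worked near it.
- **Readings that disagreed:**
  - The final reading of one galley wall end, (596, 27), differs from the earlier (587, 59); I think I misread the pixel.
  - The gouge reading differs by about 20 mm, I think because I picked a different point on the handle. The gripper stayed well clear of the gouge.
  - The scene and wrist cameras differed from each other by about 5–8 mm throughout.

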